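# Making up two height-measuring kits, tall parts last

### The arm

A 6-joint arm with a two-finger parallel gripper is mounted at the origin on the work surface. World frame = base frame: x ahead of the robot, y to its left, z up, the work surface at z = 0. Lengths are in m, angles in rad, forces in N, time in s.
With the tool pointing down it reaches from about 0.35 to 0.975 m from the base axis. Payload 17.4 kg.
Tool frame: the origin (TCP) lies between the finger pads; the fingertips stand 25 mm ahead of it and the grasp point (between the pads) lies 6 mm ahead of it; z points along the fingers, y is the line along which they close (so a half turn about z gives the same grasp; the last joint's range is limited). The gripper opens to 85 mm and grips with 20 to 120 N. Pads are 22 mm wide; open, the fingers measure 114 mm over their backs; the gripper's body (76 mm by 85 mm) begins 54 mm behind the grasp point. The pads swing forward as they close: fully open they stand 13 mm farther back than shut.
Start: joints at [1.169, 0.116, 1.442, -0, 1.584, -0.038], TCP at [0.24, 0.631, 0.256] pointing down, gripper open.
Joint ranges: [-2.83, 2.83], [-0.83, 2.19], [0.07, 2.5], [-1.14, 4.28], [0.01, 3], [-2.97, 2.97]. Speed limits (rad/s): [1.89, 1.89, 2.22, 3.14, 3.14, 3.14].

### API

Orientations are given as a unit quaternion [w, x, y, z].
In Python, from rig import robot gives the robot as it stands.
- The arm moves only by the shell command python3 -m creep 'ROWS' [FORCE]. ROWS is JSON, a list of rows, each a list of 3 entries, a list of its own where there are three numbers: the opening, from 0 (shut) to 1 (fully open), then the shift along the tool's x, y, z in cm, then the turn, a rotation vector about the tool's x, y, z in rad. In form: [[gripper, [tx, ty, tz], [wx, wy, wz]], ...]. A call has 1 to 20 rows; each row shifts and turns the commanded pose from where the row before left it, along the tool's axes as they then stand; what a row does not reach is not made up. A row lasts 1/8 s, in which the tool goes at most 62.5 mm and 10.7 degrees, less where a joint would pass 70% of its speed; a pose out of reach is approached as far as the arm can. A call is refused whole if a number of a shift passes 6.25 or a number of a turn 0.188, either way. A call with a gripper value outside its range is refused whole. The fingers move at their own pace and stop on an object; FORCE is the grip in N (left out, the last holds). Time passes only in rows, so rows that do not move let the fingers close. It gives the time, the measured TCP pose, the force, the opening and the grip force at its end, in the units of the state.
- robot.get_state(): the state, without advancing time (a new reading comes with each control period).
- robot.camera(name): name is "scene" or "top" or "wrist"; returns the picture (400x640x3 uint8, blue, green, red); there is no depth.
- robot.camera_model(name): a dict with "mtx" (3x3 intrinsics, pixels), "distortion" ([k1, k2, p1, p2, k3] as OpenCV has them; the pictures are not rectified), "pose" (4x4, takes a point from camera to world coordinates). Camera axes: x right, y down, z forward; pixel columns grow to the right and rows downward; lengths in m; the calibration is good to about 2 mm. A picture is of the moment at which its call begins: read the wrist's pose just before it. camera_model takes no time and is no camera call; for the wrist camera it gives the pose at the moment of the call.
- robot.finish_job(): hands the job in; it is judged then, once.
The state is a dict: "t": time; "qpos": joint angles; "qvel": joint speeds; "effort": joint torques, N m; "eef_pos": TCP position; "eef_rot": TCP orientation; "wrist_force": force on the tool from outside, world axes, zero at the start; "wrist_torque": the same for the moment, N m; "opening": finger opening in m; "grip_force": force on a finger pad.
Only numpy, scipy, OpenCV 4.12 (cv2) and the standard library are available. Lean on these libraries where they do the work, as an engineer would, in place of code of your own. Each camera call takes 0.05 s, during which the arm holds its last target. There are 200 camera calls.

### The job

Make up the two measuring kits: the V-block, the setting ring and the yellow-knobbed probe holder go into the three-pocket tray, the angle plate and the stepped gauge into the two-pocket tray, each standing flat in the pocket cut to its outline, as it stands now on the bench. In each tray load the low parts first and the tall one (probe holder, stepped gauge) last, and set the parts down gently rather than dropping them. Leave the height master, the granite square and the pair of 1-2-3 blocks alone.

Things in the scene. Friction and masses are not known exactly. Their poses are not given: they have to be found in the camera images.
- tray_three: Three-pocket black foam tray, 95 (x) x 230 (y) x 12 mm, fixed flat on the bench. Origin: centre of underside. Pockets 5 mm deep, grey floors at z = 7 mm, centred on x = 0: rectangle 72 (x) x 54 (y) at y = +78 mm for the V-block; square 63 x 63 at y = +8 for the probe holder; circle 70 across at y = -70 for the setting ring. Each pocket is 8 to 9 mm larger than its part all round.
- tray_two: Two-pocket black foam tray, 95 (x) x 160 (y) x 12 mm, fixed flat on the bench. Origin: centre of underside. Pockets 5 mm deep, grey floors at z = 7 mm, centred on x = 0: rectangle 75 (x) x 54 (y) at y = +43 mm for the angle plate; narrow rectangle 39 (x) x 69 (y) at y = -33 for the stepped gauge, whose long side runs along the tray's y. Parts go in either way round.
- v_block: Dark steel V-block 55 (x, along the groove) x 38 (y) x 35 mm high, about 0.42 kg, loose, its 24 mm wide V-groove up. Its flat sides facing +y and -y are 38 mm apart. Origin: centre of underside, z up. Goes into the three-pocket tray with its x along the tray's x, either way round.
- setting_ring: Plain bright steel setting ring, outside 52 mm, bore 28 mm, 22 mm high, about 0.26 kg, loose, lying flat. Origin: on the axis at its underside, z up.
- probe_holder: Probe holder 124 mm tall, about 0.38 kg, loose, standing: square dark base 46 x 46 x 20 mm, thin post, at 80 mm height a clamp with a cross arm and probe reaching 33 mm towards its +x, on top a yellow round knob 26 mm across, from 98 to 124 mm height, centred over the base. Origin: centre of underside, z up. Its base may stand in its pocket in any of the four ways.
- angle_plate: Bright steel angle plate (L shape), about 0.31 kg, loose, standing on its foot: foot 58 (x) x 38 (y) x 10 mm, upright web 10 mm thick over the full 38 mm width, from x = -29 to -19 mm, up to 55 mm height. Origin: centre of the foot's underside, z up. Goes with x along the x of the two-pocket tray, either way round.
- stepped_gauge: Chrome stepped gauge standing like a staircase, 52 (x) x 22 mm (y), about 0.56 kg, loose: four steps, each 13 mm long, 25, 50, 75 and 100 mm high from -x to +x. Centre of mass at x = +6.5 mm, 37 mm up. Origin: centre of its underside, z up.
- height_master: Height master, bystander, fixed to the bench at the robot's right: grey base 150 (x) x 170 (y) mm, column housing to 383 mm height, crank handle at its +y side reaching to 111 mm from the axis. Origin: centre of its underside. Not to be bumped.
- granite_square: Black granite triangular square, bystander, 140 (x) x 32 (y) mm, 190 mm high, 2 kg, standing loose. Origin: centre of its underside. Not to be moved.
- blocks_123: Pair of steel 1-2-3 blocks screwed together into one piece 76 (x) x 51 (y) x 51 mm high, drilled with holes, 1.3 kg, bystander, loose. Origin: centre of its underside. Not to be moved.

How it is judged:
By the outcome, as a careful person would: the job done as asked, in the order asked, and still so for the second after the job is handed in, with the robot touching nothing.
It also fails if it takes over 125 s, if anything falls off the work surface, if the arm or the gripper's body presses on something with over 40 N, if the wrist force passes 120 N, or if a joint passes its speed limit or range.

## Working session

There is one attempt and no reset: what is moved stays moved. The work goes in short steps, Python scripts to look and compute and a shell command to move; the robot and the scene stay as the last step left them, time stands still between calls to the robot, and variables do not carry over. Pictures are saved under pics/ and viewed, at most 14 in all, crops included, and the job is handed in when it is done.

```bash
ls; mkdir -p pics; python3 - <<'E'
from rig import robot
import cv2,numpy as np
s=robot.get_state();print(s)
np.set_printoptions(precision=4,suppress=True)
for n in("top","scene"):
    cv2.imwrite(f"pics/{n}0.png",robot.camera(n));m=robot.camera_model(n);print(n,m)
E
```

```text
pics
{'t': 0.0, 'qpos': array([ 1.16923767e+00,  1.16503846e-01,  1.44227242e+00, -1.83643922e-05,
        1.58395587e+00, -3.77968361e-02]), 'qvel': array([-0.00133688,  0.00125671, -0.00037724,  0.00082535,  0.00260855,
       -0.00085512]), 'effort': array([-7.01045465e-04, -7.31946802e+01, -6.32521176e+01, -1.12506157e-04,
        6.26257257e-03,  4.96898804e-05]), 'eef_pos': array([0.2401119 , 0.6306886 , 0.25554566]), 'eef_rot': array([-1.15193485e-04,  1.80879861e-01,  9.83505034e-01, -5.58045671e-04]), 'wrist_force': array([-0.30980579, -0.42191744,  0.5169668 ]), 'wrist_torque': array([-0.02361966,  0.00245354,  0.03073097]), 'grip_force': 0.0, 'opening': 0.08548524034498275}
top {'mtx': array([[429.2971,   0.    , 316.9913],
       [  0.    , 429.2971, 201.3141],
       [  0.    ,   0.    ,   1.    ]]), 'distortion': array([-0.0147,  0.    ,  0.    ,  0.    ,  0.    ]), 'pose': array([[-0.029 , -0.9856,  0.1666,  0.3373],
       [-0.9996,  0.0297,  0.0018, -0.0333],
       [-0.0067, -0.1665, -0.986 ,  1.1657],
       [ 0.    ,  0.    ,  0.    ,  1.    ]])}
scene {'mtx': array([[474.1951,   0.    , 317.4586],
       [  0.    , 474.1951, 194.6562],
       [  0.    ,   0.    ,   1.    ]]), 'distortion': array([-0.0427,  0.    ,  0.    ,  0.    ,  0.    ]), 'pose': array([[ 0.8059,  0.3154, -0.5012,  1.1916],
       [ 0.5919, -0.4497,  0.6689, -0.8938],
       [-0.0144, -0.8357, -0.5491,  0.7766],
       [ 0.    ,  0.    ,  0.    ,  1.    ]])}
```

View pics/top0.png

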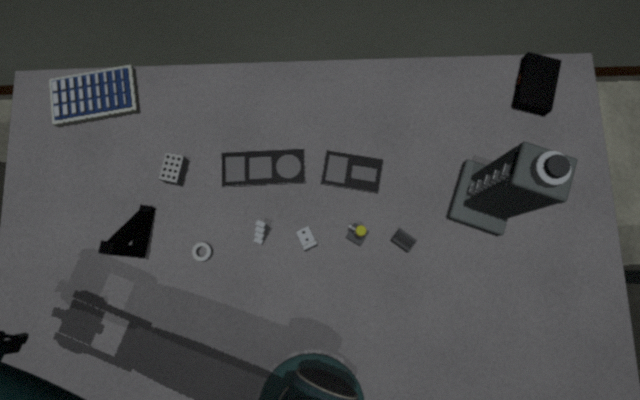

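View pics/scene0.png

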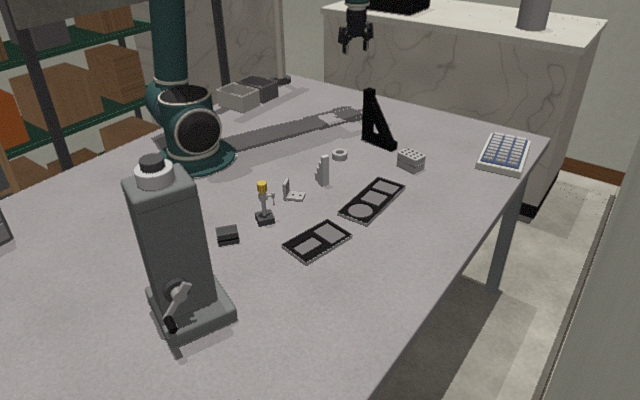

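The top view shows the ring at (202,252), gauge (260,232), angle plate (306,238), probe holder (358,232) and V-block (403,240). Tray three is at (263,168), with its circle to the right, and tray two is at (352,171). The granite square is at (130,235), the 1-2-3 blocks at (172,168) and the height master around (500,190). The scene view confirms this, and the arm is clear at the left.

```bash
cat > h.py <<'E'
import numpy as np,cv2
from scipy.spatial.transform import Rotation as R
np.set_printoptions(precision=4,suppress=True)
def pts(px,m,z):
    "pixels -> world points on the plane z"
    px=np.atleast_2d(np.asarray(px,float))
    u=cv2.undistortPoints(px[:,None],m["mtx"],m["distortion"])[:,0]
    P=m["pose"];d=np.c_[u,np.ones(len(u))]@P[:3,:3].T;o=P[:3,3]
    return o+d*((z-o[2])/d[:,2])[:,None]
def proj(X,m):
    P=np.linalg.inv(m["pose"]);return cv2.projectPoints(np.atleast_2d(X).astype(float),cv2.Rodrigues(P[:3,:3])[0],P[:3,3],m["mtx"],m["distortion"])[0][:,0]
def tool(s):
    w,x,y,z=s["eef_rot"];return R.from_quat([x,y,z,w])
def go(s,p,yaw):
    """shift (cm, tool axes) to world point p, then turn about tool z so that the closing line is at world angle yaw (mod pi)"""
    r=tool(s);y=r.as_matrix()[:,1];cur=np.arctan2(y[1],y[0])
    d=(yaw-cur+np.pi/2)%np.pi-np.pi/2
    sh=r.inv().apply(np.asarray(p)-s["eef_pos"])*100
    return sh,-d   # tool z down: turn about tool z is opposite sign
E
python3 - <<'E'
from rig import robot
from h import *
m=robot.camera_model("top")
for n,p,z in[("ring",(202,252),.022),("gauge",(260,232),.05),("angle",(306,238),.01),("knob",(361,231),.124),("vb",(403,240),.035),("t3",(263,168),.012),("t2",(352,171),.012),("granite",(127,235),.05),("123",(172,168),.051),("crank?",(450,215),.0)]:
    print(n,pts(p,m,z)[0])
s=robot.get_state();w=robot.camera_model("wrist");print(w["mtx"],w["distortion"]);r=tool(s)
print("tool axes\n",r.as_matrix());print("cam in tool",r.inv().apply(w["pose"][:3,3]-s["eef_pos"]));print(r.as_matrix().T@w["pose"][:3,:3])
print(go(s,[.45,.12,.35],np.pi/2),go(s,[.45,-.1,.35],np.pi/2))
E
```

```text
ring [0.4032 0.2781 0.022 ]
gauge [0.4492 0.1196 0.05  ]
angle [0.4333 0.0012 0.01  ]
knob [ 0.4369 -0.1363  0.124 ]
vb [ 0.4184 -0.2543  0.035 ]
t3 [0.6301 0.1153 0.012 ]
t2 [ 0.614  -0.1302  0.012 ]
granite [0.4514 0.4682 0.05  ]
123 [0.6278 0.3544 0.051 ]
crank? [ 0.4853 -0.394   0.    ]
[[292.1647   0.     318.0297]
 [  0.     292.1647 196.7467]
 [  0.       0.       1.    ]] [-0.0463  0.      0.      0.      0.    ]
tool axes
 [[-0.9346  0.3558 -0.0004]
 [ 0.3558  0.9346 -0.001 ]
 [ 0.     -0.001  -1.    ]]
cam in tool [ 0.0654  0.0004 -0.1178]
[[-0.0013 -0.966  -0.2584]
 [ 1.     -0.0014  0.    ]
 [-0.0004 -0.2584  0.966 ]]
(array([-37.7841, -40.2699,  -9.394 ]), np.float64(-0.3637713426982183)) (array([-45.6117, -60.8303,  -9.373 ]), np.float64(-0.3637713426982183))
```

```bash
python3 -m creep '[[1,[0,0,-4],[0,0,0]],[1,[0,0,0],[0,0,-0.182]],[1,[0,0,0],[0,0,-0.182]],[1,[-2.1,-4.3,0],[0,0,0]],[1,[-2.1,-4.3,0],[0,0,0]],[1,[-2.1,-4.3,0],[0,0,0]],[1,[-2.1,-4.3,0],[0,0,0]],[1,[-2.1,-4.3,0],[0,0,0]],[1,[-2.1,-4.3,0],[0,0,0]],[1,[-2.1,-4.3,0],[0,0,0]],[1,[-2.1,-4.3,0],[0,0,0]],[1,[-2.1,-4.3,0],[0,0,0]],[1,[-2.1,-4.3,0],[0,0,0]],[1,[0,0,5.5],[0,0,0]],[1,[0,0,0],[0,0,0]],[1,[0,0,0],[0,0,0]]]'
cat > shot.py <<'E'
import sys,pickle,cv2
from rig import robot
from h import *
n=sys.argv[1];s=robot.get_state();m=robot.camera_model("wrist");im=robot.camera("wrist")
cv2.imwrite(f"pics/{n}.png",im);pickle.dump((s,m,im),open(f"pics/{n}.pkl","wb"));print(s["t"],s["eef_pos"],np.abs(s["qvel"]).max())
E
python3 shot.py w1
```

```text
t: 2.1
eef_pos: [0.4504, 0.2013, 0.243]
eef_rot: [0.0, -0.0, 1.0, 0.0]
wrist_force: [-0.3, -0.1, 0.8]
opening: 0.0855
grip_force: 0.0
2.1 [0.4504 0.2013 0.243 ] 0.020558919026079737
```

```bash
python3 -m creep '[[1,[0,-5,0],[0,0,0]],[1,[0,-5,0],[0,0,0]],[1,[0,-5,0],[0,0,0]],[1,[0,-5,0],[0,0,0]],[1,[0,-5,0],[0,0,0]],[1,[0,-5,0],[0,0,0]],[1,[0,-5,0],[0,0,0]],[1,[0,0,0],[0,0,0]],[1,[0,0,0],[0,0,0]],[1,[0,0,0],[0,0,0]]]'; python3 shot.py w2
```

```text
t: 3.4
eef_pos: [0.4507, -0.1481, 0.242]
eef_rot: [0.0, -0.001, 1.0, -0.0]
wrist_force: [0.2, 0.0, -0.4]
opening: 0.0855
grip_force: 0.0
3.4 [ 0.4507 -0.1481  0.242 ] 0.007920936938771104
```

View pics/w1.png

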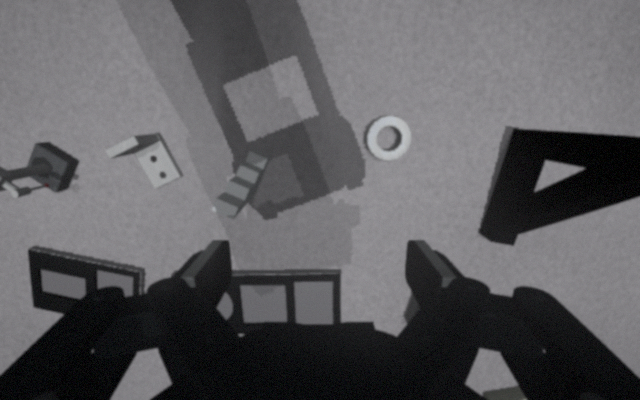

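View pics/w2.png

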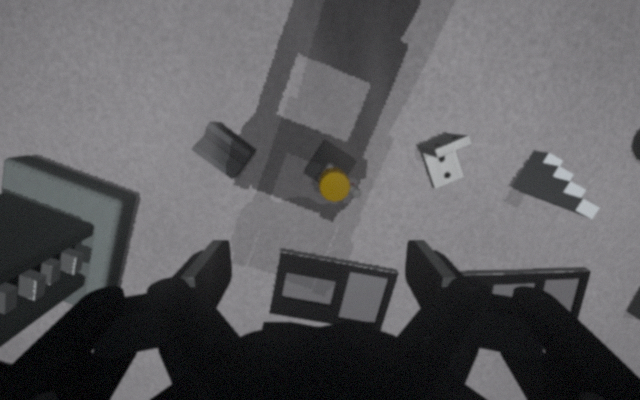

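w1 shows the ring at (388,138), gauge (245,185), angle plate (150,158), tray three's pockets at (264,303) and (314,303) with the circle partly hidden at (222,305), and the granite square at (510,130) and beyond. w2 shows the V-block at (224,150), knob (335,185), angle plate (443,160), gauge (560,180) and tray two at (334,288). Next I extract outlines.

```bash
cat > meas.py <<'E'
import pickle,cv2
from h import *
W={n:pickle.load(open(f"pics/{n}.pkl","rb")) for n in("w1","w2")}
vis={n:cv2.resize(W[n][2],None,fx=2,fy=2) for n in W}
def seg(n,box,lo,hi,nm,hsv=None):
    x0,y0,x1,y1=box;im=W[n][2][y0:y1,x0:x1]
    k=cv2.inRange(cv2.cvtColor(im,cv2.COLOR_BGR2HSV),*hsv) if hsv else cv2.inRange(cv2.cvtColor(im,cv2.COLOR_BGR2GRAY),lo,hi)
    c=max(cv2.findContours(k,0,cv2.CHAIN_APPROX_NONE)[0],key=cv2.contourArea)+np.array([x0,y0])
    cv2.drawContours(vis[n],[c*2],-1,(0,0,255),1)
    return c[:,0].astype(np.float32)
def rect(n,c,z):
    P=pts(c,W[n][1],z)[:,:2]*1000
    (cx,cy),(a,b),t=cv2.minAreaRect(P.astype(np.float32));return np.round([cx,cy,a,b,t],1)
g=lambda n,x,y:int(cv2.cvtColor(W[n][2],cv2.COLOR_BGR2GRAY)[y,x])
print("grey: bench",g("w1",440,200),"shadow",g("w1",300,150),"ring",g("w1",372,138),"plate foot",g("w1",168,168),g("w2",448,180),"plate web w2",g("w2",455,145),"floor",g("w1",264,310),g("w1",314,303),g("w2",307,288),"tray",g("w2",290,310),"vb",g("w2",220,152),g("w2",235,150),"gaugetop",g("w2",554,159),g("w2",588,211))
c=seg("w1",(340,100,430,180),150,255,"ring");print("ring z22",rect("w1",c,.022),[round(v*1000,1) for v in pts(cv2.fitEllipse(c)[0],W["w1"][1],.022)[0]])
c=seg("w2",(300,150,370,220),0,0,"knob",((15,120,60),(35,255,255)));print("knob",rect("w2",c,.124),rect("w2",c,.111))
for n,b,z in[("w1",(245,280,291,325),.007),("w1",(291,278,336,328),.007),("w2",(279,268,339,308),.007),("w2",(339,266,390,328),.007)]:
    c=seg(n,b,65,255,"");print("pocket",n,b,rect(n,c,z))
c=seg("w2",(420,130,480,195),140,255,"plate");print("plate",rect("w2",c,.01))
c=seg("w2",(185,115,262,185),0,75,"vb");print("vb",rect("w2",c,.035))
a=vis["w1"][220:660,180:880];b=vis["w2"][220:660,350:1250]
o=cv2.resize(np.vstack([np.hstack([a,np.zeros((440,200,3),np.uint8)]),b]),None,fx=.66,fy=.66);cv2.imwrite("pics/v1.png",o)
E
python3 meas.py
```

```text
grey: bench 143 shadow 66 ring 184 plate foot 163 174 plate web w2 176 floor 104 106 105 tray 35 vb 74 45 gaugetop 189 185
ring z22 [406.5 283.9  50.2  49.7  69.8] [np.float64(406.2), np.float64(283.7), np.float64(22.0)]
knob [ 438.3 -134.6   27.8   24.7   11.1] [ 441.3 -133.8   29.3   26.    11.1]
pocket w1 (245, 280, 291, 325) [635.7 127.   60.5  60.2   0.3]
pocket w1 (291, 278, 336, 328) [634.  195.6  70.6  54.2   0.8]
pocket w2 (279, 268, 339, 308) [ 610.4 -161.2   69.4   37.2   78.5]
pocket w2 (339, 266, 390, 328) [625.1 -86.3  54.1  74.   78.6]
plate [438.8  15.7  77.7  66.1   7.8]
vb [ 420.  -248.3   53.7   44.3   52.3]
```

```bash
python3 - <<'E'
import cv2,numpy as np
a=cv2.imread("pics/w2.png");b=cv2.imread("pics/w1.png")
C=[(a,190,115,70,75),(a,305,135,70,70),(a,410,125,70,70),(a,505,140,100,85),(b,205,140,80,85),(a,265,240,140,90)]
T=[]
for im,x,y,w,h in C:
    c=cv2.resize(im[y:y+h,x:x+w],None,fx=3.7 if w<=75 else 2.6 if w<=105 else 1.9,fy=3.7 if w<=75 else 2.6 if w<=105 else 1.9,interpolation=cv2.INTER_CUBIC)
    c=np.clip(c.astype(float)*1.6,0,255).astype(np.uint8)
    t=np.zeros((295,266,3),np.uint8);c=c[:295,:266];t[:c.shape[0],:c.shape[1]]=c;T.append(t)
cv2.imwrite("pics/v2.png",np.vstack([np.hstack(T[:3]),np.hstack(T[3:])]))
E
```

```text
(no output)
```

View pics/v2.png

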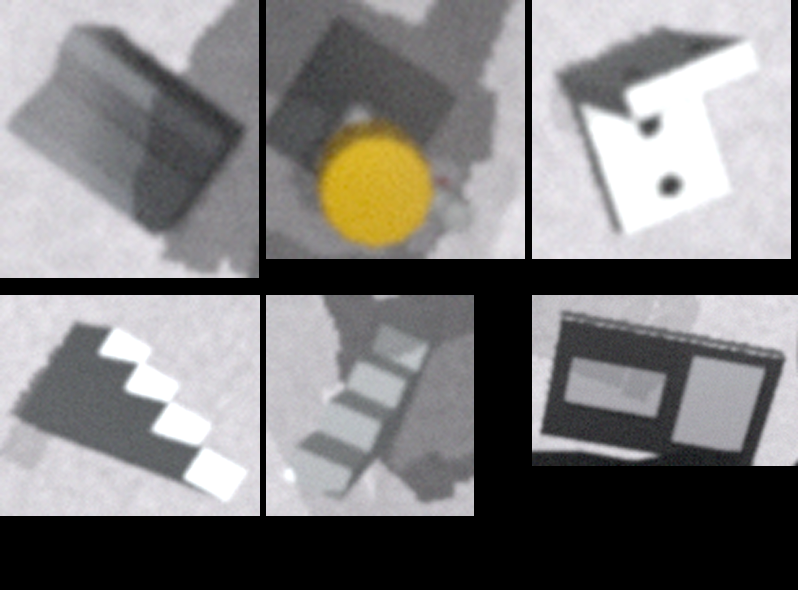

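The outlines are clear. V-block lower edge in crop (10,125)–(155,232); probe base corners (69,18),(189,97); plate web top (95,92)–(216,42) and foot front edge (90,234)–(198,190); gauge step tops from low (125,52) to tall (215,180) in w2, and from (134,50) to (59,180) in w1. Now I cast these.

```bash
python3 - <<'E'
import pickle
from h import *
W={n:pickle.load(open(f"pics/{n}.pkl","rb"))[1] for n in("w1","w2")}
def P(n,o,sc,c,z): return pts(np.array(o)+(np.array(c,float)+.5)/sc-.5,W[n],z)[:,:2]*1000
def ang(a,b): d=b-a;return round(float(np.degrees(np.arctan2(d[1],d[0]))),1),round(float(np.hypot(*d)),1)
o=(190,115);A=P("w2",o,3.7,[(10,125),(155,232),(110,28),(240,130)],.035)
B0=P("w2",o,3.7,[(110,28),(240,130)],.0)
print("vb edge",A[:2],ang(A[0],A[1]),"far edge at z0",B0,ang(*B0));t=np.radians(ang(A[0],A[1])[0])
print("  centre",A[:2].mean(0)+19*np.array([-np.sin(t),np.cos(t)])*1, "from far",B0.mean(0)-19*np.array([-np.sin(t),np.cos(t)]))
o=(305,135);A=P("w2",o,3.7,[(69,18),(189,97)],.02);print("probe",A,ang(*A));t=np.radians(ang(*A)[0])
print("  centre",A.mean(0)+23*np.array([np.sin(t),-np.cos(t)]),"knob",P("w2",o,3.7,[(110,190)],.124))
o=(410,125);A=P("w2",o,3.7,[(90,234),(198,190)],.01);print("foot",ang(*A));w=P("w2",o,3.7,[(95,92),(216,42),(102,118),(226,68)],.055);print("web",ang(w[0],w[1]),ang(w[2],w[3]))
t=np.radians(ang(*A)[0]-90);u=np.array([np.cos(t),np.sin(t)]);print("  origin by foot",A.mean(0)-29*u,"by web",w.mean(0)+24*u)
for n,o,C in[("w2",(505,140),[(125,52),(152,88),(181,130),(215,180)]),("w1",(205,140),[(134,50),(112,88),(85,130),(59,180)])]:
    S=np.array([P(n,o,2.6,[c],z)[0] for c,z in zip(C,(.025,.05,.075,.1))]);print("gauge",n,S.ravel(),ang(S[0],S[3]),"mid",S.mean(0))
E
```

```text
vb edge [[ 416.9217 -287.6152]
 [ 449.7656 -245.9627]] (51.7, 53.0) far edge at z0 [[ 389.1519 -266.4327]
 [ 422.3254 -225.6419]] (50.9, 52.6)
  centre [ 418.4329 -255.0131] from far [ 420.6494 -257.8131]
probe [[ 408.6289 -141.7097]
 [ 433.1502 -103.717 ]] (57.2, 45.2)
  centre [ 440.2226 -135.1726] knob [[ 439.4034 -134.1927]]
foot (113.3, 38.1)
web (113.2, 36.1) (112.8, 37.1)
  origin by foot [433.6155   1.9626] by web [434.5847   2.4398]
gauge w2 [429.6087 130.4696 441.6036 125.2713 454.0355 119.5731 467.2173 114.5708] (-22.9, 40.8) mid [448.1163 122.4712]
gauge w1 [429.9472 130.6064 442.4026 125.8646 454.2974 120.3975 466.7935 116.7044] (-20.7, 39.4) mid [448.3602 123.3932]
```

```bash
python3 -m creep '[[1,[1.1,-3.6,0],[0,0,0]],[1,[1,-3.6,0],[0,0,0]],[1,[1,-3.6,0],[0,0,0]],[1,[0,0,0],[0,0,0.1725]],[1,[0,0,0],[0,0,0.1725]],[1,[0,0,0],[0,0,0.1725]],[1,[0,0,0],[0,0,0.1725]],[1,[0,0,0],[0,0,0.1725]],[1,[0,0,0],[0,0,0.1725]],[1,[0,0,0],[0,0,0.1725]],[1,[0,0,0],[0,0,0.1725]],[1,[0,0,0],[0,0,0.1725]],[1,[0,0,0],[0,0,0.1725]],[1,[0,0,0],[0,0,0.1725]],[1,[0,0,0],[0,0,0.1725]],[1,[0,0,0],[0,0,0.1725]],[1,[0,0,0],[0,0,0]],[1,[0,0,0],[0,0,0]]]'
cat > to.py <<'E'
import sys
from rig import robot
from h import *
x,y,z,yaw=map(float,sys.argv[1:5]);s=robot.get_state();sh,t=go(s,np.array([x,y,z])/1000,np.radians(yaw))
Y=tool(s).as_matrix();p=(s["eef_pos"]*1000).round(1)
print("at",p,"yaw",np.degrees(np.arctan2(Y[1,1],Y[0,1])).round(1),"t",round(s["t"],2),"| shift cm",sh.round(2),"turn",round(t,3),"open",round(s["opening"]*1e3,1),"F",s["wrist_force"].round(1))
E
python3 to.py 419.5 -256.4 34 -38.5; python3 shot.py w3
```

```text
t: 5.7
eef_pos: [0.4196, -0.2568, 0.2414]
eef_rot: [0.0, 0.9, 0.437, 0.0]
wrist_force: [-0.9, -0.6, 0.6]
opening: 0.0857
grip_force: 0.0
at [ 419.6 -256.8  241.4] yaw -38.2 t 5.7 | shift cm [ 0.02 -0.03 20.74] turn 0.005 open 85.7 F [-0.9 -0.6  0.6]
5.7 [ 0.4196 -0.2568  0.2414] 0.009776001941101639
```

View pics/w3.png

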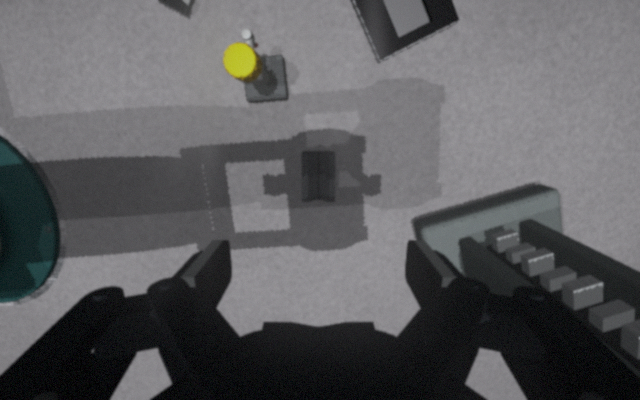

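The V-block sits square at (318,176), centred between the fingers. The height master is well clear.

```bash
python3 -m creep '[[1,[0,0,5],[0,0,0.005]],[1,[0,0,5],[0,0,0]],[1,[0,0,5],[0,0,0]],[1,[0,0,3.5],[0,0,0]],[1,[0,0,2.2],[0,0,0]],[1,[0,0,0],[0,0,0]],[0.2,[0,0,0],[0,0,0]],[0.2,[0,0,0],[0,0,0]],[0.2,[0,0,0],[0,0,0]],[0.2,[0,0,0],[0,0,0]],[0.2,[0,0,0],[0,0,0]],[0.2,[0,0,0],[0,0,0]]]' 60; python3 to.py 419.5 -256.4 34 -38.5
```

```text
t: 7.25
eef_pos: [0.4199, -0.2575, 0.0355]
eef_rot: [0.001, 0.902, 0.432, 0.0]
wrist_force: [-1.0, 1.2, 7.8]
opening: 0.037
grip_force: 62.1
at [ 419.9 -257.5   35.5] yaw -38.8 t 7.25 | shift cm [ 0.06 -0.09  0.15] turn -0.004 open 37.0 F [-1.   1.2  7.8]
```

```bash
python3 -m creep '[[0.2,[0,0,-3],[0,0,0]],[0.2,[0,0,-6],[0,0,0]],[0.2,[0,0,-6],[0,0,0]],[0.2,[2.4,-0.6,-1],[0,0,0]],[0.2,[4.87,-1.15,0],[0,0,0]],[0.2,[4.87,-1.15,0],[0,0,0]],[0.2,[4.87,-1.15,0],[0,0,0]],[0.2,[4.87,-1.15,0],[0,0,0]],[0.2,[4.87,-1.15,0],[0,0,0]],[0.2,[4.87,-1.15,0],[0,0,0]],[0.2,[4.87,-1.15,0],[0,0,0]],[0.2,[4.87,-1.15,0],[0,0,0]],[0.2,[4.87,-1.15,0],[0,0,0]],[0.2,[2.4,-0.6,0],[0,0,0]],[0.2,[0,0,0],[0,0,0.176]],[0.2,[0,0,0],[0,0,0.176]],[0.2,[0,0,0],[0,0,0.176]],[0.2,[0,0,0],[0,0,0.176]],[0.2,[0,0,0],[0,0,0.176]],[0.2,[0,0,0],[0,0,0]]]'; python3 -m creep '[[0.2,[0,0,0],[0,0,0]]]'; python3 to.py 632.9 196 43 -89.2
```

```text
t: 9.75
eef_pos: [0.6336, 0.194, 0.1941]
eef_rot: [0.0, 1.0, 0.007, -0.0]
wrist_force: [-0.3, 0.1, -5.3]
opening: 0.037
grip_force: 62.3
t: 9.88
eef_pos: [0.6337, 0.1941, 0.1942]
eef_rot: [0.0, 1.0, 0.009, -0.0]
wrist_force: [-0.3, -0.1, -4.3]
opening: 0.037
grip_force: 62.3
at [633.7 194.1 194.2] yaw -89.0 t 9.88 | shift cm [-0.07 -0.19 15.12] turn 0.004 open 37.0 F [-0.3 -0.1 -4.3]
```

```bash
python3 -m creep '[[0.2,[-0.07,-0.19,2],[0,0,0]],[0.2,[0,0,5],[0,0,0]],[0.2,[0,0,5],[0,0,0]],[0.2,[0,0,1.5],[0,0,0]],[0.2,[0,0,0.5],[0,0,0]],[0.2,[0,0,0.4],[0,0,0]],[0.2,[0,0,0.2],[0,0,0]],[0.2,[0,0,0.2],[0,0,0]],[0.2,[0,0,0],[0,0,0]]]'; python3 to.py 632.9 196 43 -89.2
```

```text
t: 11.0
eef_pos: [0.6331, 0.1963, 0.0466]
eef_rot: [-0.0, 1.0, 0.007, 0.0]
wrist_force: [0.5, -0.1, -4.6]
opening: 0.0369
grip_force: 62.0
at [633.1 196.3  46.6] yaw -89.2 t 11.0 | shift cm [-0.02  0.03  0.36] turn 0.0 open 36.9 F [ 0.5 -0.1 -4.6]
```

```bash
python3 -m creep '[[0.2,[0,0,0.15],[0,0,0]],[0.2,[0,0,0.1],[0,0,0]],[0.2,[0,0,0.05],[0,0,0]],[0.2,[0,0,0],[0,0,0]]]'; python3 shot.py w4
```

```text
t: 11.5
eef_pos: [0.633, 0.1963, 0.0433]
eef_rot: [-0.0, 1.0, 0.007, -0.0]
wrist_force: [0.3, -0.3, -5.1]
opening: 0.0373
grip_force: 62.0
11.5 [0.633  0.1963 0.0433] 0.0013723281541764376
```

View pics/w4.png

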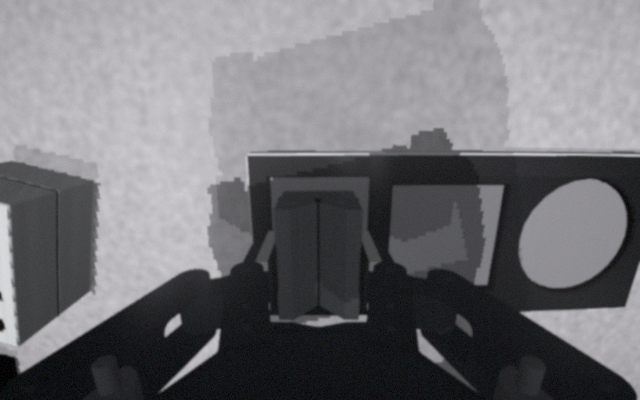

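The V-block is centred over its pocket, with gaps visible at floor columns 270–368 around the block at 272–362, and about 16 px at the end. Lower to contact and release.

```bash
python3 -m creep '[[0.2,[0,0,0.1],[0,0,0]],[0.2,[0,0,0.05],[0,0,0]],[0.2,[0,0,0],[0,0,0]]]'
```

```text
t: 11.92
eef_pos: [0.6332, 0.1963, 0.0425]
eef_rot: [-0.0, 1.0, 0.007, 0.0]
wrist_force: [-5.4, -1.0, 5.8]
opening: 0.0368
grip_force: 63.3
```

```bash
python3 -m creep '[[0.5,[0,0,0],[0,0,0]],[0.6,[0,0,0],[0,0,0]],[0.6,[0,0,-1],[0,0,0]],[0.6,[0,0,-3],[0,0,0]],[1,[0,0,-6],[0,0,0]],[1,[-3.755,-1.51,0],[0,0,0]],[1,[-3.755,-1.51,0],[0,0,0]],[1,[-3.755,-1.51,0],[0,0,0]],[1,[-3.755,-1.51,0],[0,0,0]],[1,[-3.755,-1.51,0],[0,0,0]],[1,[-3.755,-1.51,0],[0,0,0]],[1,[0,0,0],[0,0,0]],[1,[0,0,0],[0,0,0]]]'; python3 to.py 406.3 283.8 30 -89.2;python3 shot.py w5
```

```text
t: 13.55
eef_pos: [0.4069, 0.2837, 0.1425]
eef_rot: [-0.0, 1.0, 0.007, 0.001]
wrist_force: [-0.4, 0.2, 0.3]
opening: 0.0854
grip_force: 0.0
at [406.9 283.7 142.5] yaw -89.2 t 13.55 | shift cm [-0.07 -0.   11.25] turn 0.001 open 85.4 F [-0.4  0.2  0.3]
13.55 [0.4069 0.2837 0.1425] 0.016264524014398554
```

View pics/w5.png

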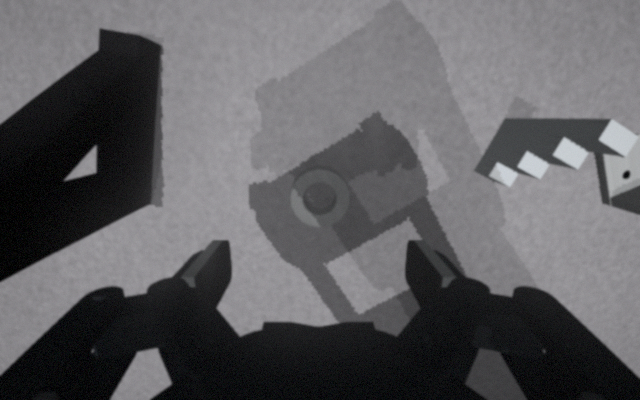

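The ring is at (320,197), between the fingers at (320), and the granite square and gauge are clear. Descend and grip.

```bash
python3 -m creep '[[1,[-0.07,0,4],[0,0,0]],[1,[0,0,4],[0,0,0]],[1,[0,0,2.2],[0,0,0]],[1,[0,0,1],[0,0,0]],[1,[0,0,0],[0,0,0]],[0.4,[0,0,0],[0,0,0]],[0.4,[0,0,0],[0,0,0]],[0.4,[0,0,0],[0,0,0]],[0.4,[0,0,0],[0,0,0]],[0.4,[0,0,0],[0,0,0]]]' 60; python3 to.py 406.3 283.8 30 -89.2
```

```text
t: 14.85
eef_pos: [0.4064, 0.284, 0.0313]
eef_rot: [-0.0, 1.0, 0.007, 0.001]
wrist_force: [-2.3, -1.7, 10.5]
opening: 0.0491
grip_force: 62.2
at [406.4 284.   31.3] yaw -89.2 t 14.85 | shift cm [-0.01  0.02  0.13] turn 0.0 open 49.1 F [-2.3 -1.7 10.5]
```

```bash
python3 -m creep '[[0.4,[0,0,-2],[0,0,0]],[0.4,[0,0,-6],[0,0,0]],[0.4,[0,0,-6],[0,0,0]],[0.4,[3.75,3.97,-1],[0,0,0]],[0.4,[3.75,3.97,0],[0,0,0]],[0.4,[3.75,3.97,0],[0,0,0]],[0.4,[3.75,3.97,0],[0,0,0]],[0.4,[3.75,3.97,0],[0,0,0]],[0.4,[3.75,3.97,0],[0,0,0]],[0.4,[0,0,5],[0,0,0]],[0.4,[0,0,5],[0,0,0]],[0.4,[0,0,2],[0,0,0]],[0.4,[0,0,0],[0,0,0]],[0.4,[0,0,0],[0,0,0]]]'; python3 to.py 634.9 48.8 38.3 -89.2;python3 shot.py w6
```

```text
t: 16.6
eef_pos: [0.6352, 0.0488, 0.0623]
eef_rot: [-0.0, 1.0, 0.007, 0.001]
wrist_force: [0.3, 1.7, -2.3]
opening: 0.049
grip_force: 63.9
at [635.2  48.8  62.3] yaw -89.2 t 16.6 | shift cm [-0.04  0.    2.4 ] turn 0.001 open 49.0 F [ 0.3  1.7 -2.3]
16.6 [0.6352 0.0488 0.0623] 0.005465614001397827
```

View pics/w6.png

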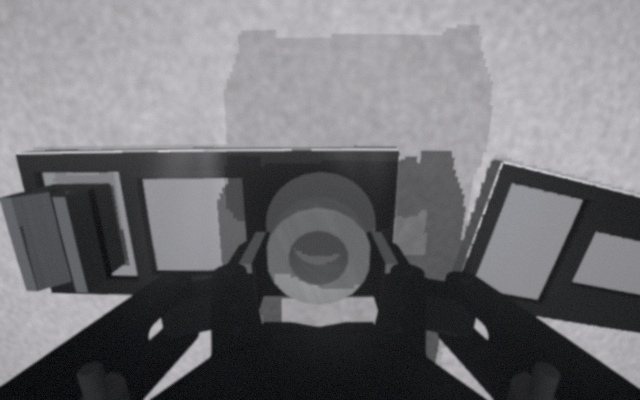

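The ring is held at (319,256) and the pocket circle is centred at column 320. The V-block stands in its pocket at (75,240). Lower.

```bash
python3 -m creep '[[0.4,[0,0,1],[0,0,0]],[0.4,[0,0,0.7],[0,0,0]],[0.4,[0,0,0.3],[0,0,0]],[0.4,[0,0,0.2],[0,0,0]],[0.4,[0,0,0.1],[0,0,0]],[0.4,[0,0,0],[0,0,0]]]'
```

```text
t: 17.4
eef_pos: [0.6345, 0.0487, 0.0384]
eef_rot: [-0.0, 1.0, 0.007, 0.0]
wrist_force: [-7.8, -0.1, 12.4]
opening: 0.0491
grip_force: 65.5
```

```bash
python3 -m creep '[[0.4,[0,0,0.08],[0,0,0]],[0.4,[0,0,0],[0,0,0]]]'
```

```text
t: 17.65
eef_pos: [0.6346, 0.0487, 0.0383]
eef_rot: [-0.0, 1.0, 0.007, 0.001]
wrist_force: [-12.7, -0.6, 20.6]
opening: 0.0489
grip_force: 66.4
```

```bash
python3 -m creep '[[0.65,[0,0,0],[0,0,0]],[0.72,[0,0,0],[0,0,0]],[0.72,[0,0,-1],[0,0,0]],[0.72,[0,0,-4],[0,0,0]],[1,[0,0,-5],[0,0,0]],[1,[-4.39,1.02,0],[0,0,0]],[1,[-4.39,1.02,0],[0,0,0]],[1,[-4.39,1.02,0],[0,0,0]],[1,[-4.39,1.02,0],[0,0,0]],[1,[-4.39,1.02,0],[0,0,0]],[1,[0,0,0],[0,0,-0.129]],[1,[0,0,0],[0,0,-0.129]],[1,[0,0,0],[0,0,-0.129]],[1,[0,0,0],[0,0,0]],[1,[0,0,0],[0,0,0]]]'; python3 to.py 415.7 -5.6 34 -67;python3 shot.py w7
```

```text
t: 19.52
eef_pos: [0.4155, -0.0055, 0.1363]
eef_rot: [0.0, 0.98, 0.198, 0.0]
wrist_force: [0.6, -0.1, 0.9]
opening: 0.0852
grip_force: 0.0
at [415.5  -5.5 136.3] yaw -67.2 t 19.52 | shift cm [ 0.01  0.02 10.23] turn -0.003 open 85.2 F [ 0.6 -0.1  0.9]
19.525 [ 0.4155 -0.0055  0.1363] 0.008454589028210767
```

View pics/w7.png

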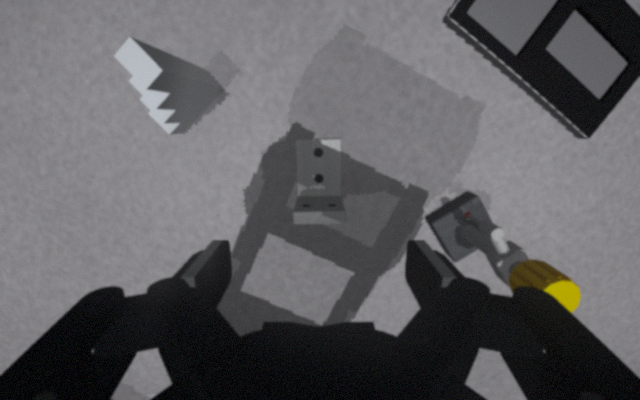

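The plate is square at column 319, with its web near row 210 and foot at rows 140–195. The probe holder is 130 mm away and the gauge is clear. Descend.

```bash
python3 -m creep '[[1,[0,0,4],[0,0,0]],[1,[0,0,3],[0,0,0]],[1,[0,0,2.2],[0,0,0]],[1,[0,0,1],[0,0,0]],[1,[0,0,0],[0,0,0]],[0.2,[0,0,0],[0,0,0]],[0.2,[0,0,0],[0,0,0]],[0.2,[0,0,0],[0,0,0]],[0.2,[0,0,0],[0,0,0]],[0.2,[0,0,0],[0,0,0]],[0.2,[0,0,0],[0,0,0]]]' 60; python3 to.py 624 -86.3 41 -101.3
```

```text
t: 20.95
eef_pos: [0.4157, -0.0055, 0.0348]
eef_rot: [0.0, 0.98, 0.199, 0.0]
wrist_force: [-2.8, -0.3, 6.4]
opening: 0.0373
grip_force: 60.3
at [415.7  -5.5  34.8] yaw -67.0 t 20.95 | shift cm [16.02 15.57 -0.61] turn 0.598 open 37.3 F [-2.8 -0.3  6.4]
```

```bash
python3 -m creep '[[0.2,[0,0,-2],[0,0,0]],[0.2,[0,0,-5],[0,0,0]],[0.2,[0,0,-2],[0,0,0]],[0.2,[2.87,2.89,0],[0,0,0]],[0.2,[2.87,2.89,0],[0,0,0]],[0.2,[2.87,2.89,0],[0,0,0]],[0.2,[2.87,2.89,0],[0,0,0]],[0.2,[2.89,2.9,0],[0,0,0]],[0.2,[0,0,0],[0,0,0.15]],[0.2,[0,0,0],[0,0,0.15]],[0.2,[0,0,0],[0,0,0.15]],[0.2,[0,0,0],[0,0,0.148]],[0.2,[0,0,4],[0,0,0]],[0.2,[0,0,2.5],[0,0,0]],[0.2,[0,0,0],[0,0,0]],[0.2,[0,0,0],[0,0,0]]]'; python3 to.py 604.4 -82.4 41.8 -101.3;python3 shot.py w8
```

```text
t: 22.95
eef_pos: [0.6046, -0.0825, 0.0602]
eef_rot: [0.0, 0.995, -0.098, 0.0]
wrist_force: [0.4, 0.2, -3.8]
opening: 0.0373
grip_force: 61.4
at [604.6 -82.5  60.2] yaw -101.3 t 22.95 | shift cm [-0.03 -0.01  1.84] turn 0.001 open 37.3 F [ 0.4  0.2 -3.8]
22.95 [ 0.6046 -0.0825  0.0602] 0.010247187507902622
```

View pics/w8.png

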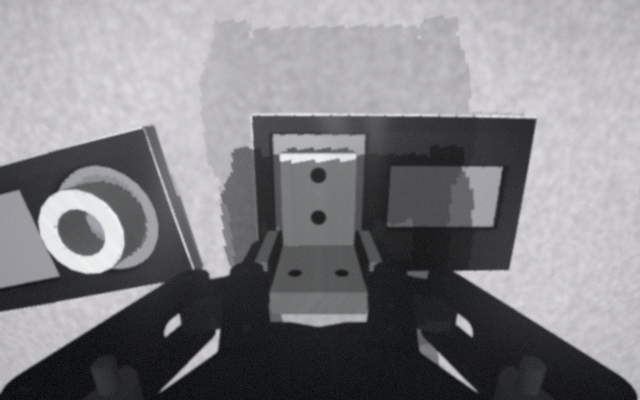

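The plate foot (columns 281–356) is centred over its pocket (272–366), and the ring lies in its pocket at (85,230). Lower and release.

```bash
python3 -m creep '[[0.2,[0,0,1],[0,0,0]],[0.2,[0,0,0.4],[0,0,0]],[0.2,[0,0,0.2],[0,0,0]],[0.2,[0,0,0.15],[0,0,0]],[0.2,[0,0,0.1],[0,0,0]],[0.2,[0,0,0],[0,0,0]]]'
```

```text
t: 23.75
eef_pos: [0.6044, -0.0825, 0.0418]
eef_rot: [0.0, 0.995, -0.098, 0.0]
wrist_force: [-7.1, 2.5, 9.6]
opening: 0.0374
grip_force: 62.8
```

```bash
python3 -m creep '[[0.5,[0,0,0],[0,0,0]],[0.6,[0,0,0],[0,0,0]],[0.6,[0,0,-1],[0,0,0]],[0.6,[0,0,-4],[0,0,0]],[1,[0,0,-5],[0,0,0]],[1,[0,0,-5],[0,0,0]],[1,[-3.71,-3.39,0],[0,0,0]],[1,[-3.71,-3.39,0],[0,0,0]],[1,[-3.71,-3.39,0],[0,0,0]],[1,[-3.71,-3.39,0],[0,0,0]],[1,[-3.71,-3.39,0],[0,0,0]],[1,[0,0,0],[0,0,0.183]],[1,[0,0,0],[0,0,0]],[1,[0,0,0],[0,0,0]]]'; python3 to.py 455.6 119.9 66 -111.8;python3 shot.py w9
```

```text
t: 25.5
eef_pos: [0.4556, 0.1197, 0.1908]
eef_rot: [-0.0, 0.982, -0.187, 0.0]
wrist_force: [-0.3, -0.0, -0.0]
opening: 0.0855
grip_force: 0.0
at [455.6 119.7 190.8] yaw -111.6 t 25.5 | shift cm [-0.01 -0.02 12.48] turn 0.004 open 85.5 F [-0.3 -0.  -0. ]
25.5 [0.4556 0.1197 0.1908] 0.011552329013241412
```

View pics/w9.png

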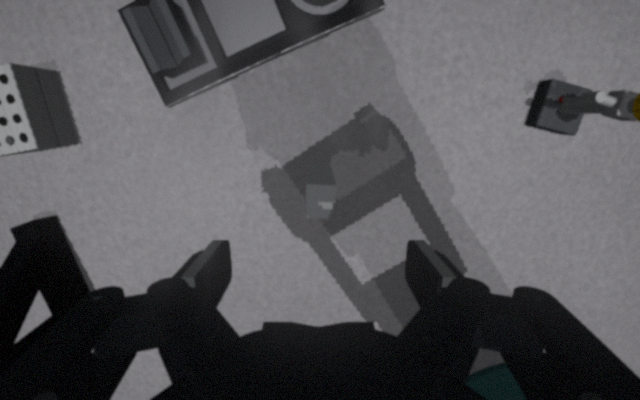

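The tall step's top is at (320,202), centred between the fingers and nearly square. Nothing stands in the way of the descent.

```bash
python3 -m creep '[[1,[0,0,4],[0,0,0]],[1,[0,0,4],[0,0,0]],[1,[0,0,3],[0,0,0]],[1,[0,0,1.4],[0,0,0]],[1,[0,0,0],[0,0,0]],[0.1,[0,0,0],[0,0,0]],[0.1,[0,0,0],[0,0,0]],[0.1,[0,0,0],[0,0,0]],[0.1,[0,0,0],[0,0,0]],[0.1,[0,0,0],[0,0,0]],[0.1,[0,0,0],[0,0,0]],[0.1,[0,0,0],[0,0,0]]]' 70; python3 to.py 455.6 119.9 66 -111.8
```

```text
t: 27.05
eef_pos: [0.4556, 0.12, 0.067]
eef_rot: [-0.0, 0.982, -0.189, 0.0]
wrist_force: [-1.9, -1.5, 5.5]
opening: 0.0211
grip_force: 67.7
at [455.6 120.   67. ] yaw -111.8 t 27.05 | shift cm [0.   0.01 0.1 ] turn 0.001 open 21.1 F [-1.9 -1.5  5.5]
```

```bash
python3 -m creep '[[0.1,[0,0,-3],[0,0,0]],[0.1,[0,0,-5],[0,0,0]],[0.1,[0,0,-4],[0,0,0]],[0.1,[1.75,1.4,0],[0,0,0]],[0.1,[3.5,2.8,0],[0,0,0]],[0.1,[3.5,2.8,0],[0,0,0]],[0.1,[3.5,2.8,0],[0,0,0]],[0.1,[3.5,2.8,0],[0,0,0]],[0.1,[3.5,2.8,0],[0,0,0]],[0.1,[3.5,2.8,0],[0,0,0]],[0.1,[1.75,1.4,0],[0,0,0]],[0.1,[0,0,0],[0,0,-0.1754]],[0.1,[0,0,0],[0,0,-0.1754]],[0.1,[0,0,0],[0,0,-0.1754]],[0.1,[0,0,0],[0,0,-0.1754]],[0.1,[0,0,0],[0,0,-0.1754]],[0.1,[0,0,0],[0,0,-0.1754]],[0.1,[0,0,0],[0,0,-0.1754]],[0.1,[0,0,0],[0,0,-0.1754]],[0.1,[0,0,0],[0,0,-0.1754]]]';python3 -m creep '[[0.1,[0,0,0],[0,0,-0.1754]],[0.1,[0,0,0],[0,0,0]],[0.1,[0,0,0],[0,0,0]]]'; python3 to.py 610.6 -153.2 74 -11.3
```

```text
t: 29.55
eef_pos: [0.61, -0.1523, 0.1858]
eef_rot: [-0.001, 0.824, 0.567, -0.0]
wrist_force: [-0.0, -0.0, -5.8]
opening: 0.0211
grip_force: 69.6
t: 29.92
eef_pos: [0.6101, -0.1526, 0.1862]
eef_rot: [-0.0, 0.774, 0.633, -0.0]
wrist_force: [-0.9, 0.2, -6.5]
opening: 0.0207
grip_force: 69.5
at [ 610.1 -152.6  186.2] yaw -11.5 t 29.93 | shift cm [-0.05  0.06 11.22] turn -0.003 open 20.7 F [-0.9  0.2 -6.5]
```

```bash
python3 -m creep '[[0.1,[-0.05,0.06,3],[0,0,0]],[0.1,[0,0,4],[0,0,0]],[0.1,[0,0,2],[0,0,0]],[0.1,[0,0,1],[0,0,0]],[0.1,[0,0,0],[0,0,0]],[0.1,[0,0,0],[0,0,0]]]';python3 to.py 610.6 -153.2 74 -11.3;python3 shot.py w10; python3 - <<'E'
from rig import robot
import cv2,numpy as np
a=cv2.imread("pics/w10.png");s=robot.camera("scene")
s=cv2.resize(s[160:300,240:440],None,fx=2.8,fy=2.8);a=a[:300]
cv2.imwrite("pics/m10.png",np.vstack([cv2.resize(a,(560,262)),s[:330]]))
E
```

```text
t: 30.68
eef_pos: [0.6114, -0.1536, 0.088]
eef_rot: [0.001, 0.773, 0.634, 0.001]
wrist_force: [0.5, -0.2, -4.9]
opening: 0.0208
grip_force: 69.2
at [ 611.4 -153.6   88. ] yaw -11.3 t 30.68 | shift cm [ 0.02 -0.09  1.4 ] turn 0.0 open 20.8 F [ 0.5 -0.2 -4.9]
30.675 [ 0.6114 -0.1536  0.088 ] 0.00374062050161541
```

View pics/m10.png

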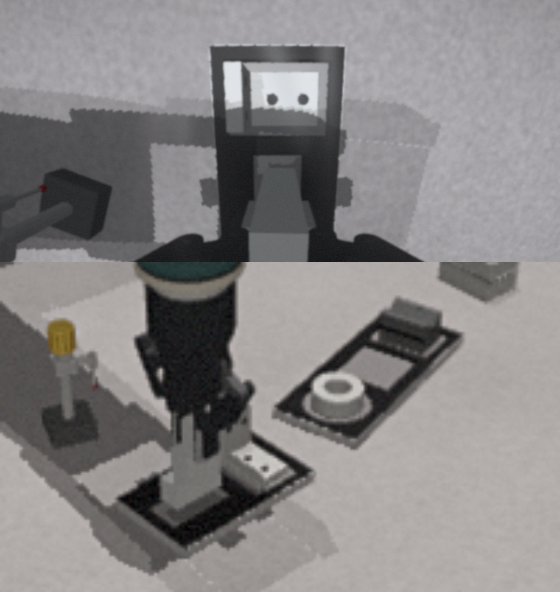

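The gauge (column 278) is centred over the narrow pocket (254–302), and the plate, ring and V-block all stand flat in their pockets. Lower.

```bash
python3 -m creep '[[0.1,[0.02,-0.08,0.8],[0,0,0]],[0.1,[0,0,0.3],[0,0,0]],[0.1,[0,0,0.15],[0,0,0]],[0.1,[0,0,0.1],[0,0,0]],[0.1,[0,0,0.05],[0,0,0]],[0.1,[0,0,0],[0,0,0]]]'
```

```text
t: 31.52
eef_pos: [0.61, -0.1531, 0.074]
eef_rot: [0.0, 0.773, 0.634, -0.0]
wrist_force: [-8.9, 2.9, 10.3]
opening: 0.0212
grip_force: 71.5
```

```bash
python3 -m creep '[[0.32,[0,0,0],[0,0,0]],[0.45,[0,0,0],[0,0,0]],[0.45,[0,0,-1],[0,0,0]],[0.45,[0,0,-4],[0,0,0]],[0.45,[0,0,-5],[0,0,0]],[0.8,[0,0,-3],[0,0,0]],[0.8,[-0.38,-4.28,0],[0,0,0]],[0.8,[-0.38,-4.28,0],[0,0,0]],[0.8,[-0.38,-4.28,0],[0,0,0]],[0.8,[-0.38,-4.28,0],[0,0,0]],[0.8,[0,0,0],[0,0,0.125]],[0.8,[0,0,0],[0,0,0.125]],[0.8,[0,0,0],[0,0,0.125]],[0.8,[0,0,0],[0,0,0]],[0.8,[0,0,0],[0,0,0]]]';python3 to.py 439.3 -134.6 121 -32.8; python3 shot.py w11; python3 - <<'E'
import pickle
from h import *
s,m,im=pickle.load(open("pics/w11.pkl","rb"))
k=cv2.inRange(cv2.cvtColor(im,cv2.COLOR_BGR2HSV),(15,110,50),(38,255,255))
c=max(cv2.findContours(k,0,2)[0],key=cv2.contourArea)
(x,y),r=cv2.minEnclosingCircle(c);print(x,y,r,"pred",proj([.4393,-.1346,.124],m),pts((x,y),m,.124))
E
```

```text
t: 33.4
eef_pos: [0.4392, -0.1345, 0.2029]
eef_rot: [0.0, 0.877, 0.48, 0.0]
wrist_force: [-0.3, -0.4, 0.0]
opening: 0.0683
grip_force: 0.0
at [ 439.2 -134.5  202.9] yaw -32.6 t 33.4 | shift cm [0.   0.01 8.19] turn 0.004 open 68.3 F [-0.3 -0.4  0. ]
33.4 [ 0.4392 -0.1345  0.2029] 0.007701663579533025
319.4094543457031 209.0885772705078 20.232666015625 pred [[318.7114 214.4602]] [[ 0.4419 -0.1315  0.124 ]]
```

Knob seen at (319,209), about 4 mm from prediction along the pads, which is harmless for a round knob. I shift 2 mm and grip.

```bash
python3 -m creep '[[0.8,[0.2,0,3],[0,0,0]],[0.8,[0,0,3],[0,0,0]],[0.8,[0,0,1.5],[0,0,0]],[0.8,[0,0,0.7],[0,0,0]],[0.8,[0,0,0],[0,0,0]],[0.1,[0,0,0],[0,0,0]],[0.1,[0,0,0],[0,0,0]],[0.1,[0,0,0],[0,0,0]],[0.1,[0,0,0],[0,0,0]],[0.1,[0,0,0],[0,0,0]],[0.1,[0,0,0],[0,0,0]]]' 60; python3 to.py 439.3 -134.6 121 -32.8
```

```text
t: 34.83
eef_pos: [0.4406, -0.133, 0.1213]
eef_rot: [0.001, 0.878, 0.479, 0.0]
wrist_force: [0.5, 0.5, 5.2]
opening: 0.024
grip_force: 59.1
at [ 440.6 -133.   121.3] yaw -32.7 t 34.83 | shift cm [-0.2  -0.02  0.03] turn 0.001 open 24.0 F [0.5 0.5 5.2]
```

```bash
python3 -m creep '[[0.1,[0,0,-2],[0,0,0]],[0.1,[0,0,-4],[0,0,0]],[0.1,[0,0,-3],[0,0,0]],[0.1,[1.5,0.1,0],[0,0,0]],[0.1,[3,0.2,0],[0,0,0]],[0.1,[3.4,0.25,0],[0,0,0]],[0.1,[3.4,0.25,0],[0,0,0]],[0.1,[3.4,0.25,0],[0,0,0]],[0.1,[3.4,0.25,0],[0,0,0]],[0.1,[3.4,0.25,0],[0,0,0]],[0.1,[3.4,0.23,0],[0,0,0]],[0.1,[3.4,0.2,0],[0,0,0]],[0.1,[2.5,0.15,0],[0,0,0]],[0.1,[1.5,0.1,0],[0,0,0]],[0.1,[0,0,0],[0,0,-0.1462]],[0.1,[0,0,0],[0,0,-0.1462]],[0.1,[0,0,0],[0,0,-0.1462]],[0.1,[0,0,0],[0,0,-0.1462]],[0.1,[0,0,0],[0,0,0]],[0.1,[0,0,0],[0,0,0]]]';python3 to.py 633.9 127 128.3 0.8
```

```text
t: 37.33
eef_pos: [0.6336, 0.1268, 0.2102]
eef_rot: [-0.0, 0.704, 0.711, -0.0]
wrist_force: [0.2, -0.2, -4.3]
opening: 0.0242
grip_force: 59.7
at [633.6 126.8 210.2] yaw 0.6 t 37.33 | shift cm [0.02 0.04 8.19] turn -0.004 open 24.2 F [ 0.2 -0.2 -4.3]
```

```bash
python3 -m creep '[[0.1,[0,0,2],[0,0,0]],[0.1,[0,0,3],[0,0,0]],[0.1,[0,0,1.3],[0,0,0]],[0.1,[0,0,0.5],[0,0,0]],[0.1,[0,0,0],[0,0,0]],[0.1,[0,0,0],[0,0,0]]]';python3 to.py 633.9 127 128.3 0.8;python3 shot.py w12; python3 - <<'E'
from rig import robot
import cv2,numpy as np
a=cv2.imread("pics/w12.png");s=robot.camera("scene")
s=cv2.resize(s[140:280,270:470],None,fx=2.8,fy=2.8,interpolation=cv2.INTER_CUBIC);a=a[0:320,120:520]
a=np.clip(a*1.3,0,255).astype(np.uint8)
a=cv2.resize(a,(360,288));o=np.zeros((392,560+0,3),np.uint8)
cv2.imwrite("pics/m12.png",np.vstack([np.hstack([a,np.zeros((288,200,3),np.uint8)]),s[:310]]))
E
```

```text
t: 38.08
eef_pos: [0.6341, 0.1268, 0.1435]
eef_rot: [0.0, 0.702, 0.712, 0.001]
wrist_force: [0.5, 0.8, -3.4]
opening: 0.0242
grip_force: 59.5
at [634.1 126.8 143.5] yaw 0.8 t 38.08 | shift cm [ 0.02 -0.02  1.52] turn -0.001 open 24.2 F [ 0.5  0.8 -3.4]
38.075 [0.6341 0.1268 0.1435] 0.0030468217501165755
```

View pics/m12.png

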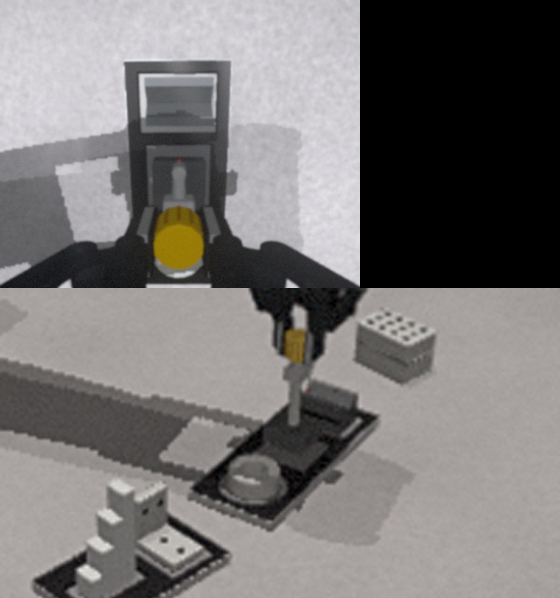

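The base (columns 152–207) is centred over the square pocket (147–210). The gauge and plate stand upright in tray two. Lower.

```bash
python3 -m creep '[[0.1,[0,0,0.8],[0,0,0]],[0.1,[0,0,0.4],[0,0,0]],[0.1,[0,0,0.15],[0,0,0]],[0.1,[0,0,0.1],[0,0,0]],[0.1,[0,0,0.07],[0,0,0]],[0.1,[0,0,0],[0,0,0]]]'
```

```text
t: 38.92
eef_pos: [0.6338, 0.1267, 0.1283]
eef_rot: [0.0, 0.702, 0.712, 0.0]
wrist_force: [-4.1, -1.1, 5.7]
opening: 0.024
grip_force: 60.6
```

Contact. Release gently, retreat, and check the knob from the side in numbers.

```bash
python3 -m creep '[[0.33,[0,0,0],[0,0,0]],[0.45,[0,0,0],[0,0,0]],[0.5,[0,0,0],[0,0,0]],[0.5,[0,0,-1],[0,0,0]],[0.5,[0,0,-3],[0,0,0]],[0.5,[0,0,-5],[0,0,0]],[0.5,[0,0,-3],[0,0,0]],[0.5,[-0.8,-4,-1],[0,0,0]],[0.5,[-0.8,-4,0],[0,0,0]],[0.5,[-0.8,-4,0],[0,0,0]],[0.5,[-0.8,-4,0],[0,0,0]],[0.5,[0,0,0],[0,0,0]],[0.5,[0,0,0],[0,0,0]]]'; python3 - <<'E'
from rig import robot
from h import *
im=robot.camera("scene");m=robot.camera_model("scene")
k=cv2.inRange(cv2.cvtColor(im,cv2.COLOR_BGR2HSV),(15,120,60),(35,255,255));c=max(cv2.findContours(k,0,2)[0],key=cv2.contourArea)
M=cv2.moments(c);print("knob scene",M["m10"]/M["m00"],M["m01"]/M["m00"],"pred",proj([.634,.127,.118],m))
im=robot.camera("top");m=robot.camera_model("top");k=cv2.inRange(cv2.cvtColor(im,cv2.COLOR_BGR2HSV),(15,120,60),(35,255,255));c=max(cv2.findContours(k,0,2)[0],key=cv2.contourArea)
M=cv2.moments(c);print("top",pts((M["m10"]/M["m00"],M["m01"]/M["m00"]),m,.128));cv2.imwrite("pics/end.png",im)
E
```

```text
t: 40.55
eef_pos: [0.4745, 0.0927, 0.2581]
eef_rot: [0.0, 0.702, 0.712, 0.001]
wrist_force: [-0.3, 0.6, 0.0]
opening: 0.043
grip_force: 0.0
knob scene 375.80281690140845 164.73708920187792 pred [[376.281  164.4122]]Traceback (most recent call last):
  File "<stdin>", line 6, in <module>
ValueError: max() iterable argument is empty
```

```bash
python3 -c "
from rig import robot
print(robot.finish_job())"
```

```text
the job is handed in; nothing more can be done
None
```

I handed in the job at about 41 s of robot time: all five parts are set down in their pockets, with the low ones first and the stepped gauge and probe holder last. Pictures taken along the way show the first four standing in place; I confirmed the probe holder only by its knob's position in the scene camera, within 1 px of where it should be.

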